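# Turn the sample-book leaf

### The arm

A 7-joint arm with a two-finger parallel gripper is mounted at the origin on a cart in front of the work surface, level with it; the furniture and walls round the work are solid. World frame = base frame: x ahead of the robot, y to its left, z up, the work surface at z = 0. Lengths are in mm, angles in rad, forces in N, time in s.
With the tool pointing down it reaches from about 400 to 900 mm from the base axis. Payload 5.6 kg.
Tool frame: the origin (TCP) lies midway between the tips of the shut fingers; the grasp point (between the pads) lies 19 mm behind it; x points along the fingers, y is the direction in which the jaws open and shut, and the axes are right-handed (so a half turn about x gives the same grasp; the last joint's range is limited). The gripper opens to 92 mm and grips with 3 to 60 N. Pads are 20 mm wide; open, the fingers measure 128 mm over their backs; the gripper's body (75 mm by 189 mm) begins 69 mm behind the grasp point.
Start: joints at [1.078, 0.468, -0.012, 1.603, 0.006, 1.071, -0.056], TCP at [282.572, -585.373, 214.592] pointing down, gripper open.
Joint ranges: [-2.53, 2.53], [-0.31, 2.02], [-1.57, 1.55], [0.28, 2.44], [-1.29, 4.43], [0.15, 1.84], [-2.92, 2.92]. Speed limits (rad/s): [2.57, 2.57, 3.14, 3.14, 3.14, 3.14, 3.14].

### API

Orientations are given as a rotation vector (axis times angle).
In Python, from cell import robot, grip, kin, viewer gives the robot as it stands. Calls block until the motion is done:
- robot.movep(position, orientation): joint-space move of the TCP to a pose.
- robot.servo_line(position, feed=150, rotation=None): straight line of the TCP; rotation=None keeps the orientation; feed is the mean speed in mm/s.
- robot.goto_joints(angles): joint-space move.
- grip(opening, newtons=None): opening from 0.0 (shut) to 1.0 (fully open); newtons is the grip in N (None keeps the last); returns when the fingers have stopped.
- robot.hold(seconds).
- kin.ik(position, orientation): joint angles nearest the present ones, or None.
- robot.observe(): the state.
- viewer.read_camera(name): name is "scene" or "top"; returns the picture (420x560x3 uint8, red, green, blue); there is no depth.
- viewer.camera_info(name): a dict with "camera_matrix" (3x3 intrinsics, pixels), "R" (3x3) and "t" (3): a world point X has camera coordinates R X + t. Camera axes: x right, y down, z forward; pixel columns grow to the right and rows downward; lengths in mm; the calibration is good to about 2 mm. A picture is of the moment at which its call begins. camera_info takes no time and is no camera call.
A pose or a line that the arm cannot do raises robot.IKError and nothing moves.
- robot.job_done(): hands the job in, once; it reports no verdict.
Trained networks look in the newest picture that a camera, given by its name, has taken for a name from the list of things; names that differ only in an ending like _2 or _b are one class to them, and where a whole thing is asked for, a point or a joint stands for the part that bears it (a point fixed in the world has none). Each returns a list of dicts, best first, with "confidence" (0 to 1); they miss things now and then, are a little off and sometimes report something else, mostly with a low value. They report only what shows in the picture. A call takes as long as a camera call.
- viewer.silhouettes(name, camera): "mask" (420x560 bool, what is visible of it).
- viewer.pinpoint(name, camera): "at" ([x, y, z] in mm, in the coordinates of the camera as it stood for that picture, good to about 4 mm: a listed point, or the origin of a listed thing).
The state is a dict: "t": time; "joints": joint angles; "joint_velocities": joint speeds; "joint_torque": joint torques, N m; "tcp_pos": TCP position; "tcp_rot": TCP orientation; "contact_force": force on the tool from outside, world axes, zero at the start; "wrist_torque": the same for the moment, N m; "grip_width": opening from 0.0 (shut) to 1.0 (fully open).
Only numpy, scipy, OpenCV 4.12 (cv2) and the standard library are available. Lean on these libraries where they do the work, as an engineer would, in place of code of your own. Each camera call takes 0.05 s, during which the arm holds its last target. There are 200 camera calls.

### The job

A ribbon spool has been left lying on the open page of the wrapping sample book. Push it with the fingertips clear off the book so that it lies flat on the counter, then turn the half-raised leaf over the spine and press it down gently until it lies flat on that page. Only push and touch: do not pinch or lift anything, and leave the things standing around the book where they are.

Things in the scene. Friction and masses are not known exactly. Their poses are not given: they have to be found in the camera images.
- book: Open wrapping sample book, fixed, 148 (its x) x 276 mm (its y). Origin: centre of its underside, on the counter, under the spine, which runs along its x axis. +y page: has the spool; half-raised leaf: on the -y side. Pages are 6 mm high and end 135 mm from the spine (cover 138); spine pillars 12 mm high, 11 mm wide. Yaw within 0.3 rad of the robot's axes.
- leaf (a joint): Angle (rad) of the book's rigid leaf: 0 = flat on the -y page, 1.57 = upright, 3.14 = flat on the +y page (stop). Starts between 0.8 and 1.2. Hinge line: along the book's x axis, over its origin, 8 mm above the counter. The hinge is stiff (friction 0.12 N m, about 1 N at the free edge besides the leaf's weight of about 80 g): the leaf stays wherever it is left and does not fall.
- leaf_edge (a point): Middle of the free edge of that leaf, 130 mm from the hinge line, half-way through its thickness. The leaf is 140 mm long along the spine and 4 mm thick.
- spool_center (a point): Centre of the ribbon spool that lies flat on the book's +y page: a round spool about 60 mm across and 26 mm high, about 45 g, slides easily. The point is 13 mm above its underside.
- spare_spool_center (a point): Bystander: a slightly larger ribbon spool, 68 mm across and 26 mm high, lying on the counter beyond the book. Its centre.
- jar_center (a point): Bystander: glass jar with black lid, 65 mm across, 62 mm high, on the counter off the free edge of the leaf. Its centre.
- marker_center (a point): Bystander: marker pen, 135 mm long, 17 mm thick, lying in front of the book. Its centre.
- carton_center (a point): Bystander: folding carton, 42 x 62 mm, 106 mm high, standing at the right. Its centre.
- tall_carton_center (a point): Bystander: slender folding carton, 38 x 50 mm, 126 mm high, standing at the left. Its centre.

How it is judged:
By the outcome, as a careful person would: the job done as asked, in the order asked, and still so for the second after the job is handed in, with the robot touching nothing.
It also fails if it takes over 59 s, if anything falls off the work surface, if the arm or the gripper's body presses on something with over 40 N, if the wrist force passes 120 N, or if a joint passes its speed limit or range.

## Working session

There is one attempt and no reset: what is moved stays moved. The work goes in short steps, each a Python script; the robot and the scene stay as the last script left them, time stands still between calls to the robot, and variables do not carry over. Pictures are saved under pics/ and viewed, on a budget of 10 in all, crops included, one or two more only if the job needs it, and the job is handed in when it is done.

```bash
ls; mkdir -p pics
cat > h.py <<'E'
import numpy as np, cv2
from cell import robot, grip, kin, viewer
def world(p,cam):
    c=viewer.camera_info(cam); R=np.array(c["R"]); return R.T@(np.array(p)-np.array(c["t"]))
def pix(X,cam):
    c=viewer.camera_info(cam); q=np.array(c["camera_matrix"])@(np.array(c["R"])@np.array(X,float)+np.array(c["t"])); return q[:2]/q[2]
def ray(uv,cam,z):
    c=viewer.camera_info(cam); R=np.array(c["R"]); o=-R.T@np.array(c["t"])
    d=R.T@np.linalg.solve(np.array(c["camera_matrix"]),[uv[0],uv[1],1]); return o+d*(z-o[2])/d[2]
def snap(cam,f=None):
    im=viewer.read_camera(cam)
    if f: cv2.imwrite("pics/"+f,im[:,:,::-1])
    return im
def pin(n,cam):
    return [(np.round(world(r["at"],cam),1).tolist(),round(r["confidence"],2)) for r in viewer.pinpoint(n,cam)[:2]]
E
python3 - <<'E'
from h import *
for c in ("scene","top"):
    snap(c,c+"0.png")
    for n in "book leaf_edge spool_center spare_spool_center jar_center marker_center carton_center tall_carton_center".split(): print(c,n,pin(n,c))
    i=viewer.camera_info(c); print(-np.array(i["R"]).T@np.array(i["t"]))
o=robot.observe(); print(o)
E
```

```text
pics
scene book [([527.9, -29.7, 3.0], 0.79), ([514.3, -88.1, 121.1], 0.49)]
scene leaf_edge [([514.4, -90.8, 120.4], 0.81), ([693.6, -262.3, 54.7], 0.24)]
scene spool_center [([545.6, 53.8, 17.8], 0.83)]
scene spare_spool_center []
scene jar_center []
scene marker_center [([418.1, -32.4, 8.8], 0.75)]
scene carton_center [([693.0, -259.2, 53.9], 0.9)]
scene tall_carton_center [([669.0, 366.5, 59.6], 0.97)]
[-192.56297021  522.44618322 1138.6445761 ]
top book [([532.7, -31.6, -0.4], 0.93)]
top leaf_edge [([509.6, -91.8, 119.9], 0.73), ([491.9, -252.7, 27.3], 0.45)]
top spool_center [([545.5, 52.6, 19.1], 0.58), ([494.3, -252.7, 31.5], 0.53)]
top spare_spool_center [([640.6, -103.4, 15.6], 0.67)]
top jar_center [([493.8, -250.9, 30.2], 0.81)]
top marker_center [([416.7, -33.6, 5.9], 0.82)]
top carton_center [([689.4, -260.3, 52.3], 0.62)]
top tall_carton_center [([667.9, 363.9, 60.6], 0.87)]
[ 412.55643836   80.63852634 1441.79738707]
{'t': 0.9, 'joints': array([ 1.07801483,  0.46745521, -0.01162705,  1.60267484,  0.00599963,
        1.07141266, -0.05632445]), 'joint_velocities': array([-0.00060166,  0.00017153,  0.00044823, -0.00099244,  0.00081562,
        0.00016539,  0.00083363]), 'joint_torque': array([ 4.90730636e-04, -5.20406878e+01, -1.25795158e-02, -2.44057792e+01,
       -5.66584768e-02,  1.12099049e-02,  4.73833700e-05]), 'tcp_pos': array([ 282.58501255, -585.3817504 ,  214.63189491]), 'tcp_rot': array([ 1.97188136,  0.45092442, -1.97188815]), 'contact_force': array([-0.76158844,  0.27383003,  0.24125004]), 'wrist_torque': array([-0.03474854,  0.02346649, -0.00026387]), 'grip_width': 0.9979224763057357}
```

View pics/scene0.png

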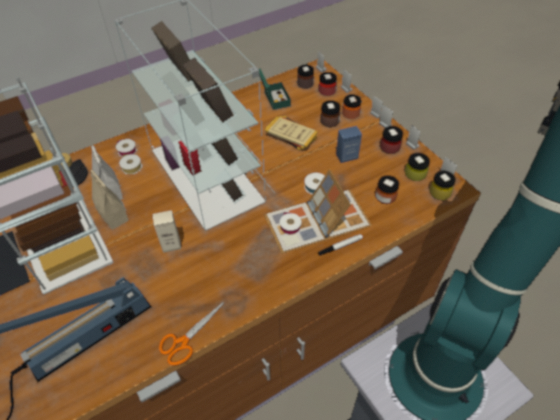

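View pics/top0.png

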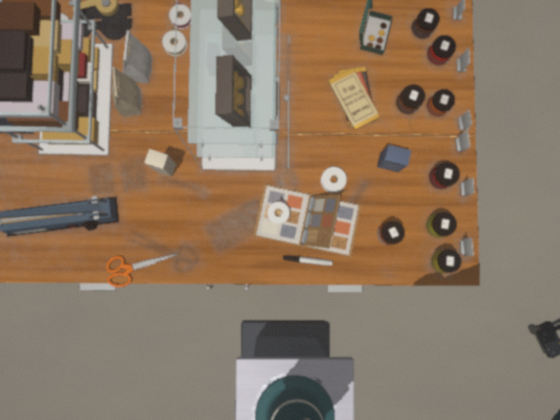

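Run:
```python
from h import *
import cv2
ms=[]
for c in ("scene","top"):
    snap(c)
    for n in ("book","leaf","spool_center","spare_spool_center"):
        for r in viewer.silhouettes(n,c)[:2]:
            m=r["mask"].astype('uint8'); k=max(cv2.findContours(m,0,2)[0],key=cv2.contourArea)
            print(c,n,round(r["confidence"],2),m.sum(),cv2.approxPolyDP(k,4,True)[:,0].tolist())
```

```text
scene book 0.72 3900 [[330, 170], [308, 201], [265, 214], [282, 253], [369, 224], [351, 192], [340, 188]]
scene leaf 0.72 789 [[170, 211], [153, 215], [163, 251], [180, 247]]
scene leaf 0.67 1520 [[330, 170], [308, 203], [324, 233], [349, 205]]
scene spool_center 0.77 357 [[283, 212], [281, 229], [296, 232], [299, 218]]
scene spare_spool_center 0.76 275 [[321, 174], [305, 177], [306, 191], [313, 192]]
top book 0.72 5130 [[264, 185], [254, 235], [351, 254], [359, 204], [338, 195]]
top spool_center 0.94 403 [[283, 201], [267, 209], [275, 223], [289, 216]]
top spool_center 0.26 511 [[329, 167], [321, 183], [337, 192], [345, 174]]
top spare_spool_center 0.72 496 [[330, 167], [321, 184], [337, 192], [345, 174]]
```

```bash
cat >> h.py <<'E'
from scipy.spatial.transform import Rotation
def down(yaw,s=1):   # tool y along s*(cos yaw, sin yaw)
    y=s*np.array([np.cos(yaw),np.sin(yaw),0]); x=np.array([0,0,-1.])
    return Rotation.from_matrix(np.c_[x,y,np.cross(x,y)]).as_rotvec()
E
python3 - <<'E'
from h import *
P=[ray(p,"top",4) for p in ((264,185),(254,235),(351,254),(359,204))]
print(np.round(P,0).tolist(), [round(float(np.linalg.norm(P[i]-P[i-1])),0) for i in range(4)])
a=P[0]-P[1]; b=P[1]-P[2]; print("yaw",np.arctan2(a[1],a[0]),np.arctan2(-b[0],b[1]),np.mean(P,0))
for p in ((275,169),(203,160),(203,168),(289,165)): print("case",p,ray(p,"top",0).round(),ray(p,"top",10).round())
print("scene",[ray(p,"scene",4).round().tolist() for p in ((265,214),(282,253),(369,224))], ray((210,229),"scene",0),ray((263,200),"scene",0))
snap("scene");print(pin("spool_center","scene"),pin("book","scene"),pin("leaf_edge","scene"))
snap("top");print(pin("spool_center","top"),pin("book","top"),pin("leaf_edge","top"))
c=robot.observe()["tcp_rot"];print(Rotation.from_rotvec(c).as_matrix().round(2))
for yaw in (-.2,):
  for s in (1,-1):
    for p in ([540,10,150],[540,10,12],[570,150,12],[500,-150,95],[545,70,10]):
        q=kin.ik(p,down(yaw,s)); print(s,p,None if q is None else np.round(q,2))
E
```

```text
[[623.0, 90.0, 4.0], [484.0, 116.0, 4.0], [434.0, -152.0, 4.0], [572.0, -174.0, 4.0]] [269.0, 141.0, 272.0, 141.0]
yaw -0.18497526149720683 -0.18422971718574052 [528.01696444 -30.08944014   4.        ]
case (275, 169) [669.  60.   0.] [667.  60.  10.]
case (203, 160) [692. 261.   0.] [690. 259.  10.]
case (203, 168) [669. 260.   0.] [667. 259.  10.]
case (289, 165) [680.  21.   0.] [678.  21.  10.]
scene [[625.0, 86.0, 4.0], [481.0, 116.0, 4.0], [434.0, -148.0, 4.0]] [664.45138667 245.9273494    0.        ] [677.78323667  61.45196374   0.        ]
[([545.7, 49.9, 18.4], 0.73)] [([524.0, -30.5, 1.2], 0.89)] [([512.9, -91.2, 121.2], 0.55)]
[([543.3, 53.0, 15.8], 0.59), ([527.3, -33.0, 0.2], 0.25)] [([531.2, -30.7, 1.0], 0.6)] [([515.2, -90.0, 120.6], 0.63)]
[[-0.    0.43 -0.9 ]
 [-0.   -0.9  -0.43]
 [-1.    0.    0.  ]]
1 [540, 10, 150] [ 0.36  0.43 -0.55  1.9   0.29  0.89 -0.53]
1 [540, 10, 12] [ 0.26  0.63 -0.44  1.97  0.44  0.63 -0.66]
1 [570, 150, 12] [ 0.04  0.7  -0.47  1.85  0.47  0.7  -0.9 ]
1 [500, -150, 95] [ 0.56  0.46 -0.41  1.99  0.26  0.75 -0.2 ]
1 [545, 70, 10] [ 0.15  0.65 -0.43  1.95  0.44  0.64 -0.76]
-1 [540, 10, 150] [ 0.83  0.82 -1.32  1.88  0.87  1.18  2.14]
-1 [540, 10, 12] [ 0.81  1.18 -1.34  1.94  1.27  1.23  1.91]
-1 [570, 150, 12] [ 0.53  1.22 -1.34  1.82  1.28  1.27  1.73]
-1 [500, -150, 95] [-0.7   0.89  1.34  2.06 -1.01  1.1  -2.2 ]
-1 [545, 70, 10] [ 0.69  1.19 -1.34  1.92  1.28  1.24  1.81]
```

Run:
```python
from h import *
d=np.array([-.1,.995,0]); o=down(0.1)
grip(0.33)
s=np.array([544.5,52.2,0])-52*d
q=kin.ik(s+[0,0,200],o); print(q)
robot.movep(s+[0,0,200],o)
robot.servo_line(s+[0,0,30],feed=120)
robot.servo_line(s+[0,0,9.5],feed=30); print(robot.observe()["contact_force"])
for k in (30,60,95,128):
    robot.servo_line(s+k*d+[0,0,9.5],feed=60); print(k,robot.observe()["contact_force"].round(1))
robot.hold(.3)
robot.servo_line(s+100*d+[0,0,9.5],feed=60)
robot.servo_line(s+100*d+[0,0,200],feed=150)
robot.movep([500,-170,230],down(-.185))
print(robot.observe()["t"],robot.observe()["tcp_pos"])
im=snap("scene"); print(pin("spool_center","scene"))
t=snap("top"); print(pin("spool_center","top"),pin("spare_spool_center","top"))
cv2.imwrite("pics/a.png",np.hstack([cv2.resize(x[130:290,170:430],None,fx=1.5,fy=1.5) for x in (im,t)])[:,:,::-1])
```

```text
[ 0.42258655  0.38995877 -0.60248088  1.83440288  0.25952475  0.99631348
 -0.18728115]
[-0.4647894   0.41743842  0.22338612]
30 [ 0.2 -0.1 -0.6]
60 [ 0.1 -0.3  0.2]
95 [-0.8  0.4 -0.7]
128 [ 0.5 -0.7 -0.1]
13.6333 [ 500.42396421 -168.21572125  229.80775014]
[([534.1, 165.2, 12.3], 0.87)]
[([537.1, 167.0, 11.3], 0.62)] [([640.2, -102.1, 12.3], 0.67), ([534.9, 165.2, 12.4], 0.34)]
```

View pics/a.png

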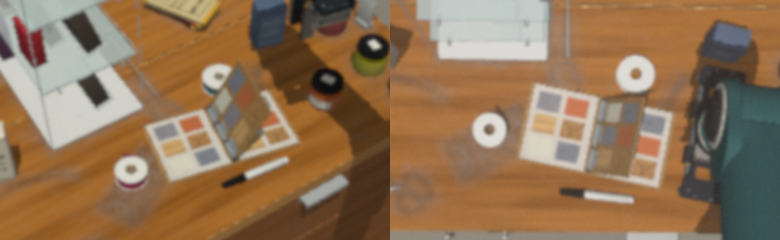

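Run:
```python
from h import *
yaw=-.185; B=np.array([528,-30.5,0]); by=np.array([-np.sin(yaw),np.cos(yaw),0]); o=down(yaw)
W=lambda v,z: B+v*by+[0,0,z]
F=lambda: robot.observe()["contact_force"].round(1)
grip(0.0)
robot.movep(W(-125,200),o); robot.servo_line(W(-125,100),feed=120)
for v in (-70,-40,-15): robot.servo_line(W(v,100),feed=80); print(v,F())
for th in np.radians(np.r_[88:176:8,176]):
    robot.servo_line(W(-100*np.cos(th)-2*np.sin(th)-10, 8+100*np.sin(th)-2*np.cos(th)),feed=60)
    print(round(np.degrees(th)),F())
z=robot.observe()["tcp_pos"][2]; f0=0
while z>7:
    z-=1; robot.servo_line(W(90,z),feed=15); robot.hold(.15)
    f=np.mean([robot.observe()["contact_force"][2] for _ in range(3)]); print(round(z,1),round(f,1))
    if f>6: break
robot.hold(.4); print(F(),robot.observe()["tcp_pos"])
robot.servo_line(W(90,60),feed=60); robot.servo_line(W(90,200),feed=150)
robot.movep([420,-260,260],o)
print(robot.observe()["t"])
im=snap("scene"); 
for n in ("spool_center","leaf_edge","book"): print(n,pin(n,"scene"))
t=snap("top")
for n in ("spool_center","leaf_edge","spare_spool_center","jar_center","marker_center","carton_center","tall_carton_center"): print(n,pin(n,"top"))
cv2.imwrite("pics/b.png",np.hstack([cv2.resize(x[130:290,170:430],None,fx=1.5,fy=1.5) for x in (im,t)])[:,:,::-1])
```

```text
-70 [ 0.2 -0.5 -0.5]
-40 [-1.4  0.  -0.2]
-15 [ 0.3  0.1 -0.7]
88 [ 0.3  0.8 -0.8]
96 [ 0.3 -0.1  0.1]
104 [-0.9  0.4 -0.1]
112 [-0.6 -1.2  0. ]
120 [ 0.5 -0.8  0.4]
128 [ 0.3 -0.5 -0.6]
136 [ 0.6 -0.6  0.1]
144 [-0.3 -0.5 -1.1]
152 [0.2 0.  0.1]
160 [1.1 0.1 0.9]
168 [-0.2 -0.1 -0.5]
176 [-0.3 -0.4 -0.2]
15.5 0.1
14.5 0.4
13.5 -0.3
12.5 0.1
11.5 -0.1
10.5 0.7
9.5 9.0
[-3.  -0.9  8.3] [544.63776367  58.00965608  10.33259188]
28.6333
spool_center [([537.2, 163.1, 12.0], 0.98), ([668.0, 366.6, 61.3], 0.15)]
leaf_edge [([552.1, 97.8, 9.0], 0.75)]
book [([526.9, -33.4, 4.4], 0.92)]
spool_center [([533.7, 165.5, 8.0], 0.54)]
leaf_edge [([549.1, 95.8, 6.5], 0.91)]
spare_spool_center [([639.8, -103.5, 12.0], 0.9)]
jar_center [([669.5, 364.7, 60.5], 0.46)]
marker_center [([416.0, -33.7, 9.1], 0.56)]
carton_center [([687.5, -258.6, 50.6], 0.76)]
tall_carton_center [([673.5, 366.0, 64.0], 0.96)]
```

View pics/b.png

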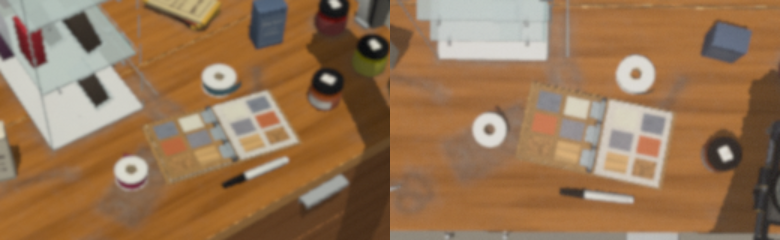

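```bash
python3 -c "
from h import *
print(robot.observe()['contact_force'],robot.job_done())"
```

```text
the job is handed in; nothing more can be done
[-0.60844086 -0.21584902 -0.37163176] None
```

I pushed the spool off the book, turned the leaf over the spine and pressed it flat, then handed the job in at about 29 s of the 59 s allowed.

- **Spool:** I pushed it off the +y edge with the two slightly parted fingertips. It now lies flat on the counter at about (535, 165) mm, with its rim about 25 mm clear of the cover.
- **Leaf:** I turned it over with the shut fingertips and pressed until the wrist force read about 8–9 N. I had aimed to stop at 6 N. The fingertips stopped at z = 10.3 mm, and a flat leaf's top is at 10 mm. Both cameras place its free edge at about z = 6.5–9 mm (8 expected), about 130 mm from the spine.
- **Things around the book:** the spare spool, marker and both cartons read within a few mm of where they started, and the last picture shows them in place.
- **One check that disagreed:** in the last picture the network reported the jar at the tall carton's position, with low confidence (0.46). I took that as a misdetection, because the picture shows the jar at its original pixel position.

The arm ended clear of everything, with contact force at noise level.

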